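# Switch off the stirrer under the capped bottle

## Robot

A 7-joint arm with a two-finger parallel gripper is mounted at the origin on the work surface. World frame = base frame: x ahead of the robot, y to its left, z up, the work surface at z = 0. Lengths are in mm, angles in rad, forces in N, time in s.
With the tool pointing down it reaches from about 425 to 875 mm from the base axis. Payload 4.7 kg.
Tool frame: the origin (TCP) lies between the finger pads; the fingertips stand 14 mm ahead of it and the grasp point (between the pads) lies 5 mm behind it; z points along the fingers, y is the line along which they close (so a half turn about z gives the same grasp; the last joint's range is limited). The gripper opens to 87 mm and grips with 3 to 60 N. Pads are 19 mm wide; open, the fingers measure 117 mm over their backs; the gripper's body (75 mm by 190 mm) begins 51 mm behind the grasp point.
Start: joints at [-1.134, 0.321, -0.07, 1.45, 0.023, 1.371, -0.057], TCP at [266.733, 592.771, 236.587] pointing down, gripper open.
Joint ranges: [-2.86, 2.86], [-0.3, 2.09], [-1.38, 1.24], [0.06, 2.45], [-1.56, 4.7], [0.09, 2.05], [-2.69, 2.69]. Speed limits (rad/s): [2.57, 2.57, 3.14, 3.14, 3.14, 3.14, 3.14].

## Interface

Orientations are given as [roll, pitch, yaw] about the fixed x, y, z axes, in that order (R = Rz(yaw) Ry(pitch) Rx(roll)).
In Python, from bench import * gives the robot as it stands.
- The arm moves only by the tool servo_tool, never from a script. Its argument "deltas" is a list of rows, each an object with "offset": the shift along the tool's x, y, z in cm, a list of three; "turn": the turn, a rotation vector about the tool's x, y, z in units of 5 degrees (1.0 is 5 degrees), a list of three; "claw": the opening, from 0 (shut) to 1 (fully open). A call has 1 to 12 rows; each row shifts and turns the commanded pose from where the row before left it, along the tool's axes as they then stand; what a row does not reach is not made up. A row lasts 1/10 s, in which the tool goes at most 50 mm and 8.59 degrees, less where a joint would pass 70% of its speed; a pose out of reach is approached as far as the arm can. A call with a gripper value outside its range is refused whole. The fingers move at their own pace and stop on an object; "squeeze" is the grip in N (left out, the last holds). Time passes only in rows, so rows that do not move let the fingers close. It gives the time, the measured TCP pose, the force, the opening and the grip force at its end, in the units of the state.
- state(): the state, without advancing time (a new reading comes with each control period).
- get_image(name): name is "scene" or "top"; returns the picture (400x640x3 uint8, red, green, blue); there is no depth.
- get_calibration(name): a dict with "fov_y" (degrees; the focal length in pixels is half the picture's height over the tangent of half this angle, whatever the lens; pixels are square), "cx", "cy" (the principal point, pixels), "R" (3x3) and "t" (3): a world point X has camera coordinates R X + t. Camera axes: x right, y down, z forward; pixel columns grow to the right and rows downward; lengths in mm; the calibration is good to about 2 mm. A picture is of the moment at which its call begins. get_calibration takes no time and is no camera call.
- finish_job(): hands the job in; it is judged then, once.
Trained networks look in the newest picture that a camera, given by its name, has taken for a name from the list of things; names that differ only in an ending like _2 or _b are one class to them, and where a whole thing is asked for, a point or a joint stands for the part that bears it (a point fixed in the world has none). Each returns a list of dicts, best first, with "score" (0 to 1); they miss things now and then, are a little off and sometimes report something else, mostly with a low value. They report only what shows in the picture. A call takes as long as a camera call. They do not tell look-alikes from the thing itself.
- find_in(query, camera): "bbox" ([left, top, right, bottom] in pixels, round what is visible of it).
The state is a dict: "time": time; "joints": joint angles; "qd": joint speeds; "effort": joint torques, N m; "tool_pos": TCP position; "tcp_rot": TCP orientation; "force": force on the tool from outside, world axes, zero at the start; "torque": the same for the moment, N m; "grip_width": opening from 0.0 (shut) to 1.0 (fully open); "finger_force": force on a finger pad.
Only numpy, scipy, OpenCV 4.12 (cv2) and the standard library are available. Lean on these libraries where they do the work, as an engineer would, in place of code of your own. Each camera call takes 0.05 s, during which the arm holds its last target. There are 200 camera calls.

## Task

The sample in the tall capped bottle has been stirred enough. Switch off the stirrer it stands on: set that stirrer's forward-off-reverse toggle to its centre off position, upright, and let go. Leave the other stirrer, with the low open cup, switched as it is, and leave bottle and cup standing where they are.

Things in the scene. Friction and masses are not known exactly. Their poses are not given: they have to be found in the camera images.
- stirrer_a: Magnetic stirrer (twin of stirrer_b), fixed on the bench: low white box 130 (x) x 200 (y) x 52 mm high, turned up to 30 degrees. Origin: centre of its underside, on the bench; z up. In its frame: round white plate, 96 mm across, top 60 mm up, centred at (0, +45 mm); toggle pivot at (0, -65 mm), 58 mm up; the toggle swings in the x-z plane.
- stirrer_b: Magnetic stirrer (twin of stirrer_a), fixed on the bench: low white box 130 (x) x 200 (y) x 52 mm high, turned up to 30 degrees. Origin: centre of its underside, on the bench; z up. In its frame: round white plate, 96 mm across, top 60 mm up, centred at (0, +45 mm); toggle pivot at (0, -65 mm), 58 mm up; the toggle swings in the x-z plane.
- toggle_a (a joint): Toggle of stirrer_a, rad: 0 = upright = centre off; + leans to the stirrer's own +x (away from the robot); stops at +/-0.5; starts near +0.5. Black rod 9 mm thick with a 14 mm ball end, centred 55 mm from the pivot. Three detents: about 3 N at the ball frees it from an end; within about 0.26 of upright it snaps to 0 by itself, and beyond that to the end.
- toggle_b (a joint): Toggle of stirrer_b, rad: 0 = upright = centre off; + leans to the stirrer's own +x (away from the robot); stops at +/-0.5; starts near -0.5. Black rod 9 mm thick with a 14 mm ball end, centred 55 mm from the pivot. Three detents: about 3 N at the ball frees it from an end; within about 0.26 of upright it snaps to 0 by itself, and beyond that to the end.
- bottle_center (a point): Centre, half-way up, of the closed white sample bottle with a screw cap, 54 mm across and 95 mm tall, loose, standing on the plate of one of the two stirrers (within about 10 mm of the plate's centre); its top is 155 mm above the bench. z up.
- cup_center (a point): Centre, half-way up, of the low open clear cup, 72 mm across its rim and 45 mm tall, loose, standing on the plate of the other stirrer. z up.
Things that resemble listed ones, but are neither listed nor needed, are in the scene too. What is shaped like the stirrer_b but blue is not meant.

How it is judged (in metres and radians):
At the end, for the whole second after the job is handed in: The toggle of the stirrer that carries the tall bottle is at rest within 0.175 rad (10 degrees) of upright; the other stirrer's toggle still leans more than 0.33 rad its starting way; bottle and cup stand upright (within 0.17 rad) within 25 mm of where they started (((horizontal distance between bottle_center and stirrer_a below 0.09 m and value of joint toggle_a between -0.175 and 0.175 rad and velocity of joint toggle_a between -0.1 and 0.1 rad/s and value of joint toggle_b below -0.33 rad) or (horizontal distance between bottle_center and stirrer_b below 0.09 m and value of joint toggle_b between -0.175 and 0.175 rad and velocity of joint toggle_b between -0.1 and 0.1 rad/s and value of joint toggle_a above 0.33 rad)) and distance of each of bottle_center, cup_center from where it was at the start of the episode below 0.025 m and angle between each of bottle_center, cup_center's own z axis and vertical below 0.17 rad); the robot touches nothing.
It fails at once if the other stirrer's toggle is moved out of its position (nearer than 0.25 rad to upright) ((horizontal distance between bottle_center and stirrer_a below 0.09 m and value of joint toggle_b above -0.25 rad) or (horizontal distance between bottle_center and stirrer_b below 0.09 m and value of joint toggle_a below 0.25 rad)).
It also fails if it takes over 27 s, if anything falls off the work surface, if the arm or the gripper's body presses on something with over 40 N, if the wrist force passes 120 N, or if a joint passes its speed limit or range.

## Working session

There is one attempt and no reset: what is moved stays moved. The work goes in short steps, Python scripts to look and compute and a tool call to move; the robot and the scene stay as the last step left them, time stands still between calls to the robot, and variables do not carry over. Pictures are saved under pics/ and viewed, at most 10 in all, crops included, and the job is handed in when it is done.

Besides the shell and the picture viewer there is one more tool, called by a JSON object that holds its "name" and its "arguments", one argument or row to a line. servo_tool: Moves the arm, as the interface text tells. Its arguments: {"type":"object","properties":{"deltas":{"type":"array"},"squeeze":{"type":"number"}},"required":["deltas"]}

```bash
mkdir -p pics
python3 - <<'E'
from bench import *
import cv2
for n in("scene","top"):
    im=get_image(n); cv2.imwrite(f"pics/{n}0.png",im[:,:,::-1])
    c=get_calibration(n); print(n,c)
    for q in("stirrer_a","toggle_a","bottle_center","cup_center"):
        print(q,[([round(v) for v in d["bbox"]],round(d["score"],2)) for d in find_in(q,n)])
print(state())
E
```

```text
scene {'fov_y': 56.498156823613044, 'cx': 317.0624593831432, 'cy': 198.50410005864003, 'R': array([[-0.6803051 ,  0.73282303,  0.01246462],
       [ 0.508198  ,  0.48389591, -0.71244616],
       [-0.52812854, -0.47834626, -0.70161606]]), 't': array([ 289.60763641, -166.5092374 , 1360.21457053])}
stirrer_a [([265, 131, 335, 176], 0.75), ([307, 218, 394, 294], 0.72), ([210, 164, 269, 227], 0.7)]
toggle_a [([329, 219, 335, 233], 0.63), ([278, 129, 281, 141], 0.46), ([216, 164, 227, 172], 0.44)]
bottle_center [([231, 166, 251, 201], 0.55)]
cup_center [([356, 232, 382, 262], 0.77)]
top {'fov_y': 49.42569835145963, 'cx': 315.9006924502365, 'cy': 198.85840156750996, 'R': array([[-0.02126154, -0.99969592,  0.01249067],
       [-0.99727915,  0.02032477, -0.07086044],
       [ 0.07058502, -0.01396329, -0.99740803]]), 't': array([  43.07551741,  460.99882745, 1160.7640674 ])}
stirrer_a [([364, 125, 455, 199], 0.71), ([370, 232, 461, 302], 0.67), ([214, 154, 307, 224], 0.6)]
toggle_a [([438, 159, 445, 173], 0.57), ([442, 260, 449, 260], 0.53), ([282, 180, 288, 191], 0.45)]
bottle_center [([389, 143, 413, 168], 0.89)]
cup_center [([228, 176, 252, 207], 0.74)]
{'time': 0.5, 'joints': array([-1.13389742,  0.32100758, -0.07011168,  1.45056272,  0.02261382,
        1.37081061, -0.05692466]), 'qd': array([ 0.0002402 , -0.00217114, -0.00246917, -0.00139769,  0.00107867,
       -0.00132338,  0.00105129]), 'effort': array([ 6.74339553e-04, -4.90605783e+01, -4.01997836e-01, -3.12462616e+01,
       -6.35440880e-02,  3.46332695e-02,  5.49394565e-05]), 'tool_pos': array([266.71973942, 592.74167722, 236.55016511]), 'tcp_rot': array([3.14159233e+00, 5.75845612e-05, 2.71880331e+00]), 'force': array([0.8312425 , 0.12990679, 0.61655273]), 'torque': array([-0.02755769, -0.01797496, -0.03477264]), 'finger_force': 0.0, 'grip_width': 1.0020306468055777}
```

View pics/scene0.png

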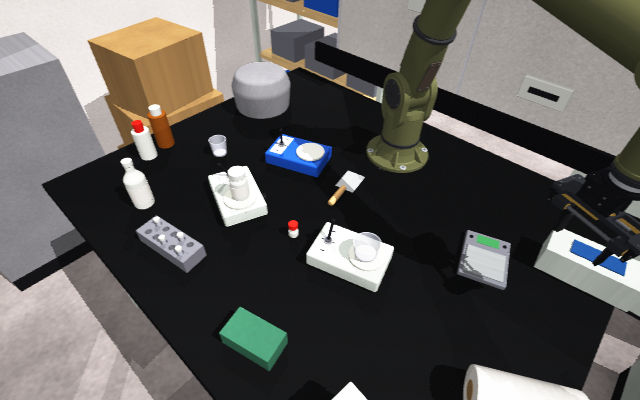

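View pics/top0.png

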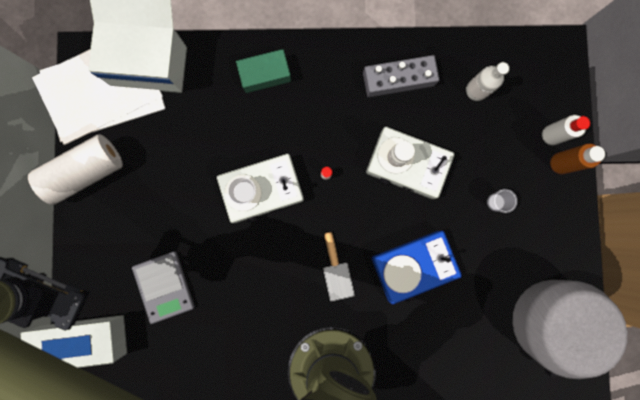

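The scene has three candidates in the top view: the white stirrer with the bottle at (410,162), the white one with the cup at (260,188), and a blue look-alike at (417,267). I choose the one at (410,162) and will check it in a close crop.

```bash
cat > h.py <<'E'
from bench import *
import numpy as np, cv2
from scipy.optimize import least_squares
def K(c):
    f=200/np.tan(np.radians(c["fov_y"]/2)); return f,c["cx"],c["cy"]
def proj(n,X):
    c=get_calibration(n); f,cx,cy=K(c); P=np.atleast_2d(X)@c["R"].T+c["t"]
    return np.c_[f*P[:,0]/P[:,2]+cx,f*P[:,1]/P[:,2]+cy]
def ray(n,u,v,z):
    c=get_calibration(n); f,cx,cy=K(c); o=-c["R"].T@c["t"]; d=c["R"].T@np.array([(u-cx)/f,(v-cy)/f,1]); return o+d*(z-o[2])/d[2]
def loc(p,L):
    x,y,a=p; L=np.atleast_2d(L); return np.c_[x+np.cos(a)*L[:,0]-np.sin(a)*L[:,1],y+np.sin(a)*L[:,0]+np.cos(a)*L[:,1],L[:,2]]
BOX=np.array([[sx*65,sy*100,z] for sx in(-1,1) for sy in(-1,1) for z in(0,52)],float)
def tog(q): return [55*np.sin(q),-65,58+55*np.cos(q)]
E
python3 - <<'E'
from h import *
a=cv2.imread("pics/top0.png")[115:205,355:465]; b=cv2.imread("pics/scene0.png")[155:235,200:280]
a=cv2.resize(a,None,fx=4,fy=4,interpolation=2); b=cv2.resize(b,(360,360),interpolation=2)
cv2.imwrite("pics/c1.png",np.hstack([a,b]))
# silhouette fit
ms={}
def fit(n,box):
    im=cv2.imread(f"pics/{n}0.png"); hsv=cv2.cvtColor(im,cv2.COLOR_BGR2HSV)
    m=((hsv[...,2]>70)&(hsv[...,1]<70)).astype(np.uint8); k=np.zeros_like(m); l,t,r,bb=box; k[t:bb,l:r]=1
    m=m*k; return cv2.morphologyEx(m,cv2.MORPH_CLOSE,np.ones((5,5)))
M={"top":fit("top",(358,118,462,204)),"scene":fit("scene",(203,158,275,232))}
from scipy.optimize import minimize
def cost(p):
    p=np.array([p[0],p[1],p[2]/100]); s=0
    cyl=np.array([[0+27*np.cos(t),45+27*np.sin(t),z] for t in np.linspace(0,6.28,16) for z in(60,155)])
    for n,m in M.items():
        h=np.zeros((1600,2560),np.uint8)
        for L in (BOX,cyl): cv2.fillConvexPoly(h,cv2.convexHull((proj(n,loc(p,L))*4+1.5).round().astype(np.int32)),255)
        h=cv2.resize(h,(640,400),interpolation=cv2.INTER_AREA)/255.; s+=np.abs(h-m).sum()
    return s
p0=ray("top",409,163,40); best=None
for yaw in(-15,-25):
    r=minimize(cost,[p0[0],p0[1],np.radians(yaw)*100],method="Nelder-Mead",options=dict(initial_simplex=[[p0[0],p0[1],np.radians(yaw)*100],[p0[0]+15,p0[1],np.radians(yaw)*100],[p0[0],p0[1]+15,np.radians(yaw)*100],[p0[0],p0[1],np.radians(yaw)*100+10]]))
    print(r.x,r.fun,{n:int(m.sum()) for n,m in M.items()})
p=r.x*[1,1,.01]
for n in M: 
    print(n,"pivot",proj(n,loc(p,[0,-65,58])).round(1),"ball+",proj(n,loc(p,tog(.5))).round(1),"ball0",proj(n,loc(p,tog(0))).round(1),"ball-",proj(n,loc(p,tog(-.5))).round(1),"corners",proj(n,loc(p,BOX[1::2])).round().tolist())
print(loc(p,[tog(.5),tog(0),tog(-.5)]).round())
E
```

```text
[ 553.91544506 -221.13344523  -38.93513265] 265.4235294117647 {'top': 3952, 'scene': 2440}
[ 553.78123339 -221.36631886  -38.71274935] 265.9176470588235 {'top': 3952, 'scene': 2440}
top pivot [[435.2 169.8]] ball+ [[444.2 157.5]] ball0 [[441.4 166.7]] ball- [[437.1 176.8]] corners [[439.0, 198.0], [368.0, 171.0], [455.0, 152.0], [385.0, 125.0]]
scene pivot [[229.6 174.7]] ball+ [[218.7 165. ]] ball0 [[226.8 161.1]] ball- [[235.6 160.6]] corners [[246.0, 164.0], [267.0, 204.0], [207.0, 175.0], [223.0, 217.0]]
[[ 554. -292.  106.]
 [ 529. -282.  113.]
 [ 505. -272.  106.]]
```

View pics/c1.png

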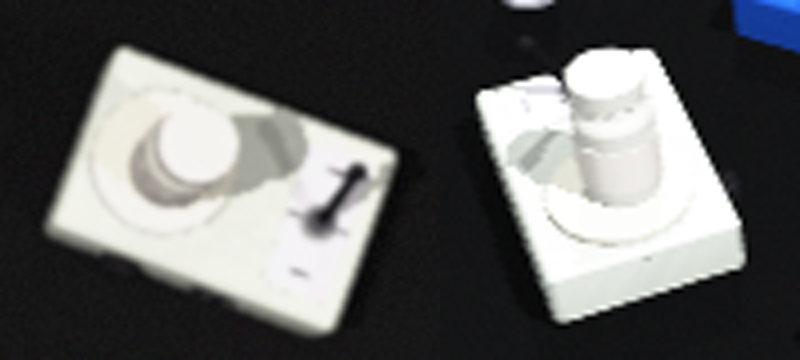

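The crop confirms the choice: the bottle stands on this stirrer, and its toggle ball at top px (444.5,157.5) leans to +x, matching the fit (444.2,157.5). I'll straddle the toggle with the open fingers centred on upright and close them, so they bring it to 0. First comes the swing over.

{"name": "servo_tool", "arguments": {
  "deltas": [
    {"offset": [-4.4,-0.4,0],"turn": [0,0,0.8],"claw": 1},
    {"offset": [-4.4,-0.4,0],"turn": [0,0,0.8],"claw": 1},
    {"offset": [-4.4,-0.4,0],"turn": [0,0,0.8],"claw": 1},
    {"offset": [-4.4,-0.4,0],"turn": [0,0,0.8],"claw": 1},
    {"offset": [-4.4,-0.4,0],"turn": [0,0,0.8],"claw": 1},
    {"offset": [-4.4,-0.4,0],"turn": [0,0,0.8],"claw": 1},
    {"offset": [-4.4,-0.4,0],"turn": [0,0,0.8],"claw": 1},
    {"offset": [-4.4,-0.4,0],"turn": [0,0,0.8],"claw": 1},
    {"offset": [-4.4,-0.4,0],"turn": [0,0,0.8],"claw": 1},
    {"offset": [-4.4,-0.4,0],"turn": [0,0,0.8],"claw": 1},
    {"offset": [-4.4,-0.4,0],"turn": [0,0,0.8],"claw": 1},
    {"offset": [-4.4,-0.4,0],"turn": [0,0,0.8],"claw": 1}
  ]
}}

```text
time: 1.7
tool_pos: [588.5, 188.6, 236.7]
tcp_rot: [3.141, -0.0, 1.878]
force: [0.9, -0.1, 0.3]
grip_width: 1.005
finger_force: 0.0
```

{"name": "servo_tool", "arguments": {
  "deltas": [
    {"offset": [-4.4,-0.4,0],"turn": [0,0,0.8],"claw": 1},
    {"offset": [-4.4,-0.4,0],"turn": [0,0,0.8],"claw": 1},
    {"offset": [-4.4,-0.4,0],"turn": [0,0,0.8],"claw": 1},
    {"offset": [-4.4,-0.4,0],"turn": [0,0,0.8],"claw": 1},
    {"offset": [-4.4,-0.4,0],"turn": [0,0,0.8],"claw": 1},
    {"offset": [-4.4,-0.4,0],"turn": [0,0,0.8],"claw": 1},
    {"offset": [-4.4,-0.4,0],"turn": [0,0,0.8],"claw": 1},
    {"offset": [-4.4,-0.4,0],"turn": [0,0,0.8],"claw": 1},
    {"offset": [-4.4,-0.4,0],"turn": [0,0,0.8],"claw": 1},
    {"offset": [-4.4,-0.4,0],"turn": [0,0,0.8],"claw": 1},
    {"offset": [0,0,0],"turn": [0,0,0],"claw": 1},
    {"offset": [0,0,0],"turn": [0,0,0],"claw": 1}
  ]
}}

```text
time: 2.9
tool_pos: [546.4, -242.0, 236.9]
tcp_rot: [3.141, -0.001, 1.18]
force: [0.3, 1.1, -0.4]
grip_width: 1.0
finger_force: 0.0
```

```bash
cat >> h.py <<'E'
from scipy.spatial.transform import Rotation as Ro
def togo(T,yaw):
    s=state(); R=Ro.from_euler("xyz",s["tcp_rot"]); d=R.inv().apply(np.array(T)-s["tool_pos"])
    y=R.apply([0,1,0]); a=np.arctan2(y[1],y[0])-yaw
    print("t",s["time"],"tcp",s["tool_pos"].round(1),"cm",(d/10).round(2),"turnz",round(np.degrees(a)/5,2),"F",s["force"].round(1),"grip",round(s["grip_width"],3),s["finger_force"])
E
python3 -c "
from h import *
togo([529,-282,200],-.389)"
```

```text
t 2.9 tcp [ 546.4 -242.   236.9] cm [-4.36 -0.09  3.68] turnz -0.02 F [ 0.3  1.1 -0.4] grip 1.0 0.0
```

{"name": "servo_tool", "arguments": {
  "deltas": [
    {"offset": [-2.2,0,0],"turn": [0,0,0],"claw": 1},
    {"offset": [-2.2,-0.1,0],"turn": [0,0,0],"claw": 1},
    {"offset": [0,0,2.5],"turn": [0,0,0],"claw": 1},
    {"offset": [0,0,2.5],"turn": [0,0,0],"claw": 1},
    {"offset": [0,0,2],"turn": [0,0,0],"claw": 1},
    {"offset": [0,0,0],"turn": [0,0,0],"claw": 1},
    {"offset": [0,0,0],"turn": [0,0,0],"claw": 1}
  ]
}}

```text
time: 3.6
tool_pos: [530.3, -279.7, 166.8]
tcp_rot: [-3.141, -0.0, 1.186]
force: [0.2, -0.5, 0.4]
grip_width: 1.003
finger_force: 0.0
```

Run:
```python
from h import *
togo([529,-282,103],-.389)
A=[]
for n,(l,t,r,b) in dict(top=(385,110,485,210),scene=(180,110,280,210)).items():
    im=get_image(n)[:,:,::-1]; A.append(cv2.resize(im[t:b,l:r],(400,400),interpolation=2))
cv2.imwrite("pics/c2.png",np.hstack(A))
```

```text
t 3.6 tcp [ 530.3 -279.7  166.8] cm [-0.27 -0.04  6.38] turnz 0.04 F [ 0.2 -0.5  0.4] grip 1.003 0.0
```

View pics/c2.png

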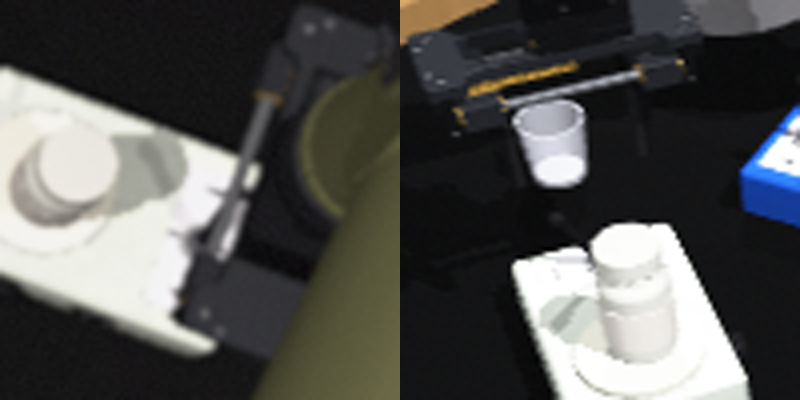

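The fingers straddle the toggle area with the bottle well clear, at left in the top crop (centre about (75,170) of the crop). Next I descend and close gently.

{"name": "servo_tool", "arguments": {
  "deltas": [
    {"offset": [-0.2,0,1.6],"turn": [0,0,0],"claw": 1},
    {"offset": [0,0,1.6],"turn": [0,0,0],"claw": 1},
    {"offset": [0,0,1.6],"turn": [0,0,0],"claw": 1},
    {"offset": [0,0,1.6],"turn": [0,0,0],"claw": 1},
    {"offset": [0,0,0],"turn": [0,0,0],"claw": 1},
    {"offset": [0,0,0],"turn": [0,0,0],"claw": 1}
  ]
}}

```text
time: 4.3
tool_pos: [528.3, -283.0, 101.9]
tcp_rot: [-3.14, 0.0, 1.183]
force: [0.2, -0.5, 0.2]
grip_width: 1.001
finger_force: 0.0
```

{"name": "servo_tool", "arguments": {
  "deltas": [
    {"offset": [0,0,0],"turn": [0,0,0],"claw": 0.7},
    {"offset": [0,0,0],"turn": [0,0,0],"claw": 0.6},
    {"offset": [0,0,0],"turn": [0,0,0],"claw": 0.5},
    {"offset": [0,0,0],"turn": [0,0,0],"claw": 0.4},
    {"offset": [0,0,0],"turn": [0,0,0],"claw": 0.3},
    {"offset": [0,0,0],"turn": [0,0,0],"claw": 0.24},
    {"offset": [0,0,0],"turn": [0,0,0],"claw": 0.2},
    {"offset": [0,0,0],"turn": [0,0,0],"claw": 0.1},
    {"offset": [0,0,0],"turn": [0,0,0],"claw": 0.1},
    {"offset": [0,0,0],"turn": [0,0,0],"claw": 0.1}
  ],
  "squeeze": 10
}}

```text
time: 5.3
tool_pos: [527.5, -282.5, 101.7]
tcp_rot: [-3.139, -0.0, 1.183]
force: [-0.5, -0.3, 0.3]
grip_width: 0.175
finger_force: 0.0
```

{"name": "servo_tool", "arguments": {
  "deltas": [
    {"offset": [0,0,0],"turn": [0,0,0],"claw": 0.1},
    {"offset": [0,0,0],"turn": [0,0,0],"claw": 0.1},
    {"offset": [0,0,0],"turn": [0,0,0],"claw": 0.1}
  ]
}}

```text
time: 5.6
tool_pos: [528.0, -282.7, 101.9]
tcp_rot: [-3.14, 0.0, 1.183]
force: [-0.6, 0.3, -2.1]
grip_width: 0.132
finger_force: 10.1
```

It holds the toggle: 11.5 mm wide with 10 N of grip, centred on upright. Now open, rise and back off.

{"name": "servo_tool", "arguments": {
  "deltas": [
    {"offset": [0,0,0],"turn": [0,0,0],"claw": 0.25},
    {"offset": [0,0,0],"turn": [0,0,0],"claw": 0.4},
    {"offset": [0,0,0],"turn": [0,0,0],"claw": 0.6},
    {"offset": [0,0,0],"turn": [0,0,0],"claw": 0.6},
    {"offset": [0,0,0],"turn": [0,0,0],"claw": 0.6},
    {"offset": [0,0,0],"turn": [0,0,0],"claw": 0.6},
    {"offset": [0,0,-2],"turn": [0,0,0],"claw": 0.6},
    {"offset": [0,0,-3],"turn": [0,0,0],"claw": 0.6},
    {"offset": [0,0,-4],"turn": [0,0,0],"claw": 0.6},
    {"offset": [0,0,-4],"turn": [0,0,0],"claw": 0.6},
    {"offset": [0,0,-3],"turn": [0,0,0],"claw": 0.6},
    {"offset": [0,0,0],"turn": [0,0,0],"claw": 0.6}
  ]
}}

```text
time: 6.8
tool_pos: [530.7, -284.5, 267.7]
tcp_rot: [3.133, -0.001, 1.183]
force: [-0.3, -0.8, -0.0]
grip_width: 0.597
finger_force: 0.0
```

{"name": "servo_tool", "arguments": {
  "deltas": [
    {"offset": [4.0,0,0],"turn": [0,0,-0.8],"claw": 0.6},
    {"offset": [4.0,-0.1,0],"turn": [0,0,-0.8],"claw": 0.6},
    {"offset": [4.0,-0.1,0],"turn": [0,0,-0.8],"claw": 0.6},
    {"offset": [4.0,-0.1,0],"turn": [0,0,-0.8],"claw": 0.6},
    {"offset": [4.0,-0.1,0],"turn": [0,0,-0.8],"claw": 0.6},
    {"offset": [4.0,-0.1,0],"turn": [0,0,-0.8],"claw": 0.6},
    {"offset": [4.0,-0.1,0],"turn": [0,0,-0.8],"claw": 0.6},
    {"offset": [4.0,-0.1,0],"turn": [0,0,-0.8],"claw": 0.6},
    {"offset": [0,0,0],"turn": [0,0,0],"claw": 0.6},
    {"offset": [0,0,0],"turn": [0,0,0],"claw": 0.6}
  ]
}}

```text
time: 7.8
tool_pos: [566.4, 31.6, 261.6]
tcp_rot: [-3.14, 0.0, 1.744]
force: [0.3, -0.3, 0.9]
grip_width: 0.601
finger_force: 0.0
```

Run:
```python
from h import *
A=[]
for n,(l,t,r,b) in dict(top=(365,110,465,210),scene=(190,140,270,220)).items():
    im=get_image(n)[:,:,::-1]; A.append(cv2.resize(im[t:b,l:r],(400,400),interpolation=2))
cv2.imwrite("pics/c3.png",np.hstack(A)); print(state()["time"])
```

```text
7.9
```

View pics/c3.png

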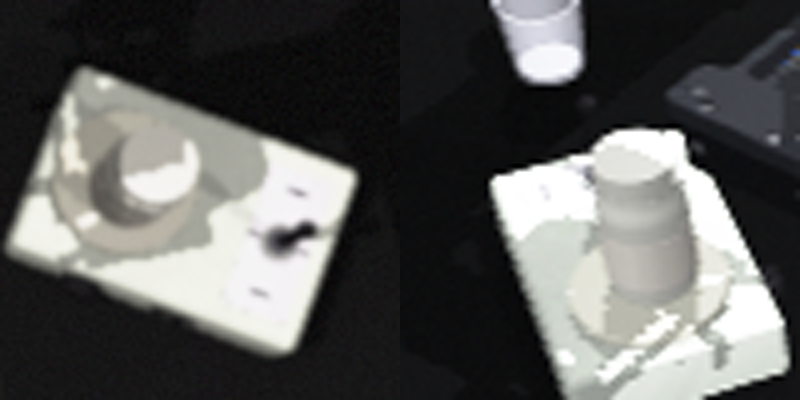

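The toggle ball now sits at crop (308,230), which is top px (442,167.5). Upright is predicted at (441.4,166.7), so it is off, and the bottle has not moved.

```bash
python3 -c "
from bench import *
print(finish_job())"
```

```text
the job is handed in; nothing more can be done
None
```

The bottle's stirrer is switched off: its toggle stands upright and released in the last picture, and the bottle hasn't moved. The arm never touched the cup's stirrer, and I handed the job in at about 8 s; no verdict came back.

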